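# Lock the grater blade on the stand's keyhole stud

## Task

Take the steel grater blade out of the wooden rack and hang it upright on the clamped stand: slip the round part of its keyhole over the brass stud and slide the blade straight down until it is fully home and the red spring plunger snaps out through the blade's little window. The stud's height setting is not known exactly, so find it and press home by feel, gently, never pushing the blade against the stand with more than 25 N; let go of the blade and leave everything else where it stands.

Things in the scene. Friction and masses are not known exactly. Their poses are not given: they have to be found in the camera images.
- blade: Loose steel grater blade, a flat upright plate 4 thick (x) x 100 wide (y) x 165 high (z), 0.14 to 0.22 kg, black handle on top. Origin: centre of its bottom edge; z up, x normal to the plate (either face may go to the stand). Window under the keyhole: 14 wide x 12 high, centred 71 above the origin.
- handle (a point): Centre of the blade's black handle, 192 above the blade's origin, axes as the blade's. Handle: 16 thick (x) x 44 wide (y), from 162 to 216 above the blade's origin. Best gripped here, from above, across its 16 mm thickness.
- keyhole (a point): Centre of the keyhole's round hole (22 diameter), on the blade's centre line 95 above its origin. A slot 12 wide runs up from it: slide the blade 26 down and the stud's shank meets the slot's end, 26 above this point (blade home).
- rack: Low wooden rack, 110 (x) x 150 (y), fixed. Origin: centre of its underside. The blade stands in its slot, along y, 8 wide, between two walls 140 long; slot floor 12, wall tops 60 above the origin. Lift the blade over 50 straight up to free it.
- stand: Green bench clamp with a steel upright panel, fixed. Origin: on the counter below the middle of the panel's front face; x is that face's outward normal (roughly away from the robot), y across, z up. Panel 90 wide, x from -6 to 0, top 200 high. Clamp: jaw to x = 21 in front, 36 high; screw and bar to x = 56, 33 high; base and rear jaw behind to x = -100, 45 high.
- track (a point): Point on the panel's face, y = 0, 180 above the stand's origin; axes as the stand's. A brass stud sticks out along x here, but its height is adjustable and NOT measured: up to 16 above or below this point, constant in an episode, rigid under load. Shank 8 diameter; head 18 diameter, underside 7 and nose 11.5 from the face, tapering to 15 diameter at the nose.
- plunger (a joint): Red spring plunger, 8 diameter, flat nose, always 50 below the stud. 0 = out (nose 8 mm from the face); grows in m as pressed in, at most 0.008. Spring 3.5 N plus 0.25 N per mm. The blade over the stud presses it in 5 to 8 mm and so rubs on the head (drag of several newtons, more than its weight); at home it snaps out to 0 through the window.
- basket: Aluminium couscous basket, 210 diameter x 100 high; bystander. Origin: centre of its underside.
- bowl: Blue ceramic bowl with a closed white hinged lid, 154 diameter x 106 high; bystander. Origin: centre of its underside.
- spoon: Green plastic measuring spoon, 125 long, 18 high, cup 42 diameter; bystander. Origin: under the cup's centre, handle towards its -x.
- jar: Amber jar with red cap, 70 diameter x 110 high; bystander. Origin: centre of its underside.
- glass: Green tea glass, 60 diameter x 75 high; bystander. Origin: centre of its underside.
- saltpot: Dark wooden salt pot, 72 diameter x 80 high; bystander. Origin: centre of its underside.
There are look-alikes about, which are no part of the job. What is shaped like the rack but green is not meant.

How it is judged:
On the way, in this order (a step that is already met when the one before it is completed fails the run):
1. the blade is lifted out of the rack, upright (z of blade in the frame of rack above 0.062 m and angle between blade's own z axis and vertical below 0.35 rad), for 0.1 s.
2. the blade's hole is over the stud's head: blade upright against the panel, above home, the plunger pressed in (value of joint plunger above 0.004 m and x of blade in the frame of stand below 0.008 m and z of blade in the frame of stand above 0.058 m and angle between blade's own z axis and vertical below 0.2 rad), for 0.1 s.
At the end, for the whole second after the job is handed in: Blade released and at rest on the stud, fully home: mid-plane under 10 mm from the panel face, origin within 8 mm of the centre line and 39 to 79 mm above the stand origin, upright and parallel to the panel within 0.12 rad, plunger out through the window (joint under 1.5 mm) (z of blade in the frame of stand between 0.039 and 0.079 m and x of blade in the frame of stand between -0.003 and 0.01 m and y of blade in the frame of stand between -0.008 and 0.008 m and angle between blade's own z axis and vertical below 0.12 rad and angle between the x axis of blade and the x axis of stand, either way round below 0.12 rad and value of joint plunger below 0.0015 m and linear speed of blade below 0.02 m/s); the robot touches nothing.
It fails at once if the blade is forced against the stand, its stud or its plunger with more than 25 N (contact force between blade and stand above 25 N).
It fails at once if the arm or fingers push on the stand with more than 15 N (contact force between any of the fingers, the arm and stand above 15 N).
It fails at once if a bystander is moved by more than 30 mm (distance of any of basket, bowl, spoon, jar, glass, saltpot from where it was at the start of the episode above 0.03 m).
It also fails if it takes over 72 s, if anything falls off the work surface, if the arm or the gripper's body presses on something with over 40 N, if the wrist force passes 120 N, or if a joint passes its speed limit or range.

## Robot

A 7-joint arm with a two-finger parallel gripper is mounted at the origin on the work surface. World frame = base frame: x ahead of the robot, y to its left, z up, the work surface at z = 0. Lengths are in m, angles in rad, forces in N, time in s.
With the tool pointing down it reaches from about 0.4 to 0.875 m from the base axis. Payload 6.5 kg.
Tool frame: the origin (TCP) lies at the very end of the fingers, on their centre line; the grasp point (between the pads) lies 19 mm behind it; z points along the fingers, y is the line along which they close (so a half turn about z gives the same grasp; the last joint's range is limited). The gripper opens to 88 mm and grips with 3 to 60 N. Pads are 18 mm wide; open, the fingers measure 123 mm over their backs; the gripper's body (75 mm by 187 mm) begins 45 mm behind the grasp point.
Start: joints at [-1.353, 0.536, -0.004, 1.538, 0.003, 1.067, -0.071], TCP at [0.182, 0.624, 0.239] pointing down, gripper open.
Joint ranges: [-2.7, 2.7], [-0.37, 2.16], [-1.27, 1.26], [0.24, 2.4], [-1.31, 4.45], [0.19, 1.91], [-2.76, 2.76]. Speed limits (rad/s): [2.39, 2.39, 3.14, 3.14, 3.14, 3.14, 3.14].

## Interface

Orientations are given as a rotation vector (axis times angle).
In Python, from workcell import telemetry, viewer, job_done gives the robot as it stands.
- The arm moves only by the shell command python3 -m pendant 'ROWS' [FORCE]. ROWS is a JSON object of lists of equal length, an entry for each row: "fingers": the closure, from 0 (fully open) to 1 (shut); "dp": the shift along the tool's x, y, z in m, a list of three; "spin": the turn about the tool's z in degrees. A call has 1 to 20 rows; each row shifts and turns the commanded pose from where the row before left it, along the tool's axes as they then stand; what a row does not reach is not made up. A row lasts 1/10 s, in which the tool goes at most 50 mm and 8.59 degrees, less where a joint would pass 70% of its speed; a pose out of reach is approached as far as the arm can. A call with a gripper value outside its range is refused whole. The fingers move at their own pace and stop on an object; FORCE is the grip in N (left out, the last holds). Time passes only in rows, so rows that do not move let the fingers close. It gives the time, the measured TCP pose, the force, the opening and the grip force at its end, in the units of the state.
- telemetry.state(): the state, without advancing time (a new reading comes with each control period).
- viewer.snapshot(name): name is "scene" or "top"; returns the picture (420x560x3 uint8, red, green, blue); there is no depth.
- viewer.camera_params(name): a dict with "fx", "fy", "cx", "cy" (pixels), "distortion" ([k1, k2, p1, p2, k3] as OpenCV has them; the pictures are not rectified), "pose" (4x4, takes a point from camera to world coordinates). Camera axes: x right, y up, looking along -z (the intrinsics and any distortion apply to the point x, -y, -z); pixel columns grow to the right and rows downward; lengths in m; the calibration is good to about 2 mm. A picture is of the moment at which its call begins. camera_params takes no time and is no camera call.
- job_done(): hands the job in; it is judged then, once.
The state is a dict: "clock": time; "joints": joint angles; "qvel": joint speeds; "joint_efforts": joint torques, N m; "eef_pos": TCP position; "tcp_rot": TCP orientation; "ft_force": force on the tool from outside, world axes, zero at the start; "torque": the same for the moment, N m; "opening": opening from 0.0 (shut) to 1.0 (fully open); "gripper_force": force on a finger pad.
Only numpy, scipy, OpenCV 4.12 (cv2) and the standard library are available. Lean on these libraries where they do the work, as an engineer would, in place of code of your own. Each camera call takes 0.05 s, during which the arm holds its last target. There are 200 camera calls.

## Working session

There is one attempt and no reset: what is moved stays moved. The work goes in short steps, Python scripts to look and compute and a shell command to move; the robot and the scene stay as the last step left them, time stands still between calls to the robot, and variables do not carry over. Pictures are saved under pics/ and viewed, at most 10 in all, crops included, and the job is handed in when it is done.

```bash
ls; mkdir -p pics; python3 - <<'E'
from workcell import telemetry, viewer
import cv2,numpy as np
for n in ("scene","top"):
    im=viewer.snapshot(n); cv2.imwrite(f"pics/{n}0.png",im[:,:,::-1])
    p=viewer.camera_params(n); print(n,{k:np.round(v,4).tolist() for k,v in p.items()})
s=telemetry.state(); print({k:np.round(v,4).tolist() for k,v in s.items()})
E
```

```text
pics
scene {'fx': 414.1766, 'fy': 414.1766, 'cx': 278.6473, 'cy': 208.1623, 'distortion': [-0.0264, 0.0, 0.0, 0.0, 0.0], 'pose': [[0.1824, -0.6081, 0.7726, 1.592], [0.9832, 0.1153, -0.1414, -0.2025], [-0.0031, 0.7854, 0.6189, 0.9657], [0.0, 0.0, 0.0, 1.0]]}
top {'fx': 520.2673, 'fy': 520.2673, 'cx': 285.0116, 'cy': 201.13, 'distortion': [-0.1043, 0.0, 0.0, 0.0, 0.0], 'pose': [[-0.0207, 0.9877, -0.1547, 0.3907], [-0.9995, -0.024, -0.0198, -0.0062], [-0.0233, 0.1542, 0.9878, 1.4325], [0.0, 0.0, 0.0, 1.0]]}
{'clock': 0.1, 'joints': [-1.3532, 0.5371, -0.0044, 1.5387, 0.0026, 1.0673, -0.0712], 'qvel': [-0.0012, -0.0018, -0.001, -0.0025, -0.0013, 0.0003, 0.0013], 'joint_efforts': [0.0033, -57.208, 0.9945, -25.2229, -0.0561, 0.0135, 0.0001], 'eef_pos': [0.1819, 0.6235, 0.238], 'tcp_rot': [-0.4441, -3.1099, 0.0024], 'ft_force': [-0.0077, 0.072, -0.7628], 'torque': [-0.015, 0.0417, 0.0493], 'gripper_force': 0.0, 'opening': 1.0023}
```

View pics/scene0.png

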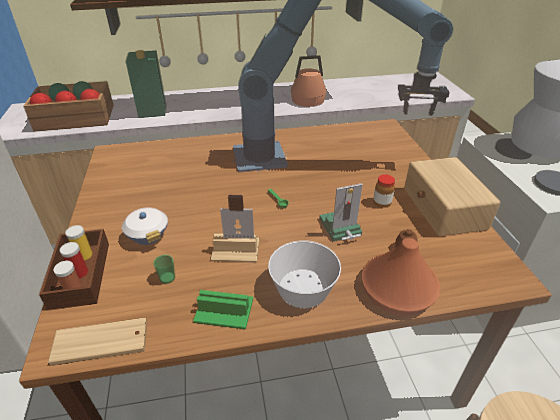

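View pics/top0.png

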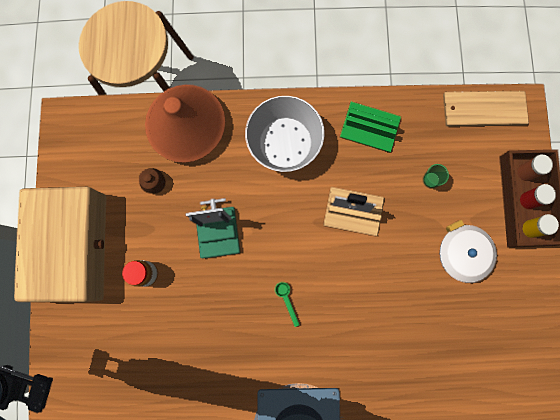

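The scene view shows two rack-shaped things: the wooden rack at scene (236,247) / top (355,211), with the blade and its black handle in it, and the green one at scene (223,308) / top (371,127). The wooden one fits, because the green one is excluded by the text and is empty. The stand is at scene (345,210) / top (212,220). I'll confirm both in one enlarged crop.

```bash
cat > h.py <<'E'
import cv2,numpy as np
from workcell import telemetry, viewer
F=np.diag([1.,-1,-1])
def cam(n):
    p=viewer.camera_params(n); T=np.array(p["pose"])
    K=np.array([[p["fx"],0,p["cx"]],[0,p["fy"],p["cy"]],[0,0,1]])
    return K,np.array(p["distortion"],float),T[:3,:3],T[:3,3]
def ray(n,uv):
    K,D,R,t=cam(n); a=cv2.undistortPoints(np.array([[uv]],float),K,D)[0,0]
    d=R@F@np.array([a[0],a[1],1]); return t,d/np.linalg.norm(d)
def onz(n,uv,z):
    t,d=ray(n,uv); return t+d*(z-t[2])/d[2]
def onplane(n,uv,p,nrm):
    t,d=ray(n,uv); return t+d*(np.dot(np.subtract(p,t),nrm)/np.dot(d,nrm))
def tri(uvs,uvt):
    (a,d),(b,e)=ray("scene",uvs),ray("top",uvt)
    s=np.linalg.lstsq(np.stack([d,-e],1),b-a,rcond=None)[0]
    p,q=a+d*s[0],b+e*s[1]; return (p+q)/2,np.linalg.norm(p-q)
def proj(n,P):
    K,D,R,t=cam(n); Rc=F@R.T
    return cv2.projectPoints(np.atleast_2d(np.array(P,float)),cv2.Rodrigues(Rc)[0],-Rc@t,K,D)[0][:,0]
E
python3 - <<'E'
import cv2,numpy as np
s=cv2.imread("pics/scene0.png");t=cv2.imread("pics/top0.png")
def c(im,u,v,w=66,h=49): return cv2.resize(im[v:v+h,u:u+w],(400,300),interpolation=cv2.INTER_CUBIC)
# ~6.06x
cv2.imwrite("pics/crop1.png",np.vstack([np.hstack([c(s,205,190,100,75),c(s,310,175,100,75)]),np.hstack([c(t,310,170,100,75),c(t,170,190,100,75)])]))
E
```

```text
(no output)
```

View pics/crop1.png

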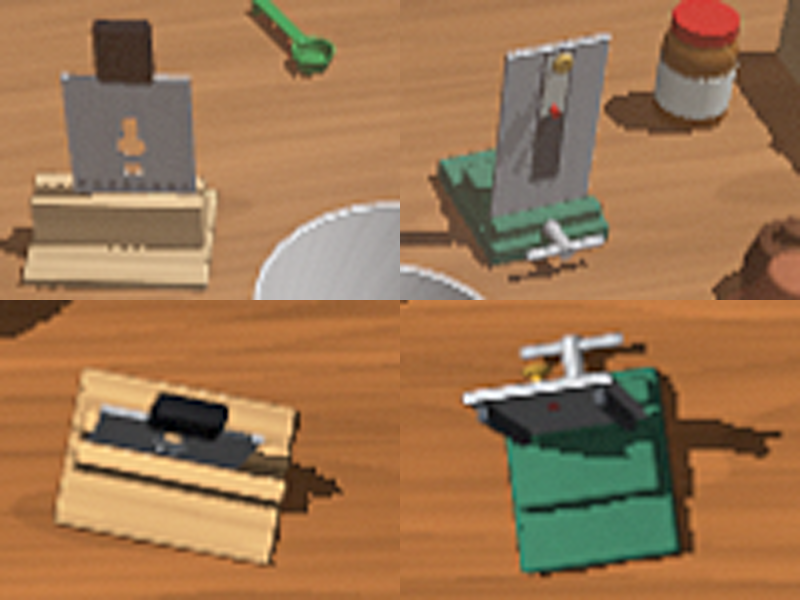

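The crop confirms the wooden rack holding the upright blade with its black handle and keyhole. The stand has its brass stud at about scene (351,190) / top (204,208) and the red plunger at about scene (349,202). Next I'll measure with masks.

```bash
python3 - <<'E'
import cv2,numpy as np
from h import *
S=cv2.imread("pics/scene0.png");T=cv2.imread("pics/top0.png")
def mask(im,box,lo,hi):
    u,v,w,h=box; m=np.zeros(im.shape[:2],np.uint8); m[v:v+h,u:u+w]=cv2.inRange(cv2.cvtColor(im,cv2.COLOR_BGR2HSV)[v:v+h,u:u+w],lo,hi)
    n,l,st,c=cv2.connectedComponentsWithStats(m); k=1+np.argmax(st[1:,4]); pts=np.argwhere(l==k)[:,::-1].astype(np.float32)
    r=cv2.boxPoints(cv2.minAreaRect(pts)); print(len(pts),c[k].round(2),r.round(1).tolist()); return c[k],pts
print("handle scene");hs,_=mask(S,(222,190,30,25),(0,0,0),(180,255,75))
print("handle top");ht,_=mask(T,(340,185,40,25),(0,0,0),(180,255,40))
p=tri(hs,ht);print("tri",p)
print("gold");gs,_=mask(S,(340,180,20,20),(15,110,90),(35,255,255));gt,_=mask(T,(195,200,25,15),(15,150,80),(35,255,255))
print("tri",tri(gs,gt))
print("red");rs,_=mask(S,(340,195,20,20),(0,120,80),(8,255,255));
print("panel top strip")
ps,a=mask(S,(330,178,40,15),(0,0,185),(180,40,255));pt,b=mask(T,(180,204,46,14),(0,0,170),(180,40,255))
g=cv2.cvtColor(S,cv2.COLOR_BGR2GRAY);print("handle cols",g[192:214,231].tolist(),g[192:214,239].tolist())
gt_=cv2.cvtColor(T,cv2.COLOR_BGR2GRAY)
for u in (353,358,363): print("top col",u,gt_[188:212,u].tolist())
for u in (190,197,214,219): print("panel col",u,gt_[203:222,u].tolist())
for u in (342,357): print("panel scene col",u,g[180:194,u].tolist())
# rough
for nm,q,z in (("wall left rack",(331,262),0),): pass
E
```

```text
handle scene
202 [235.6  202.58] [[229.0, 195.0], [242.0, 195.0], [242.0, 210.0], [229.0, 210.0]]
handle top
141 [356.87 199.11] [[346.70001220703125, 201.8000030517578], [348.29998779296875, 192.8000030517578], [366.5, 196.10000610351562], [364.8999938964844, 205.10000610351562]]
tri (array([ 0.58463108, -0.15250747,  0.20006843]), np.float64(0.0026442816782230056))
gold
15 [350.33 190.53] [[348.0, 191.0], [351.0, 188.0], [353.0, 190.0], [350.0, 193.0]]
27 [203.48 207.19] [[200.0, 209.0], [200.0, 205.0], [207.0, 205.0], [207.0, 209.0]]
tri (array([0.57545553, 0.21719965, 0.18893627]), np.float64(1.6511118984078983e-05))
red
8 [348.25 202.62] [[346.79998779296875, 201.60000610351562], [348.3999938964844, 200.8000030517578], [349.79998779296875, 203.60000610351562], [348.20001220703125, 204.39999389648438]]
panel top strip
14 [354.79 185.  ] [[348.8999938964844, 185.60000610351562], [360.79998779296875, 183.1999969482422], [361.0, 184.1999969482422], [349.1000061035156, 186.60000610351562]]
107 [204.19 210.88] [[184.89999389648438, 207.89999389648438], [221.0, 202.5], [222.10000610351
[... 488 characters left out ...]
top col 363 [129, 134, 131, 123, 117, 151, 188, 116, 9, 30, 34, 38, 34, 21, 2, 5, 13, 48, 65, 62, 64, 61, 52, 105]
panel col 190 [117, 121, 124, 116, 112, 118, 120, 116, 107, 191, 248, 203, 81, 61, 104, 104, 90, 82, 106]
panel col 197 [114, 118, 122, 121, 114, 116, 119, 105, 185, 248, 199, 58, 51, 62, 62, 64, 50, 25, 24]
panel col 214 [131, 142, 149, 153, 156, 150, 177, 240, 217, 38, 59, 63, 63, 59, 61, 63, 62, 63, 59]
panel col 219 [47, 50, 46, 51, 31, 145, 242, 197, 34, 81, 108, 107, 95, 55, 57, 66, 62, 60, 54]
panel scene col 342 [140, 138, 137, 138, 139, 137, 144, 184, 186, 110, 118, 119, 121, 116]
panel scene col 357 [136, 138, 139, 130, 170, 206, 108, 116, 119, 118, 119, 119, 121, 117]
```

```bash
python3 - <<'E'
import cv2,numpy as np
from h import *
np.set_printoptions(precision=4,suppress=True)
S=cv2.imread("pics/scene0.png",0);T=cv2.imread("pics/top0.png",0)
us=np.arange(180,228,1.0);print("top strip",cv2.remap(T,us.astype(np.float32),(213-.134*(us-190)).astype(np.float32),1)[:,0].astype(int).tolist())
us=np.arange(332,368,1.0);print("scene strip",cv2.remap(S,us.astype(np.float32),(187.7-.17*(us-342)).astype(np.float32),1)[:,0].astype(int).tolist())
print("handle row top, +-y ends",T[196,343:372].tolist(),T[198,343:372].tolist()); print("scene row",S[200,225:247].tolist(),S[206,225:247].tolist())
print("handle top tri",tri((235.6,196.2),(357.1,197.2)),onz("top",(357.1,197.2),.228))
a,b=onz("top",(348.3,193.9),.228),onz("top",(366,197.3),.228);print("handle yaw edge dir",b-a,np.degrees(np.arctan2((b-a)[1],(b-a)[0])))
a,b=onz("scene",(220.75,208.75),.177),onz("scene",(253,210),.177);print("blade top corners",a,b,np.linalg.norm(b-a),np.degrees(np.arctan2(*(b-a)[1::-1])))
E
```

```text
top strip [126, 124, 124, 125, 123, 127, 222, 208, 212, 235, 248, 244, 231, 218, 212, 216, 231, 245, 245, 233, 213, 211, 206, 209, 239, 240, 230, 223, 221, 209, 215, 229, 232, 232, 226, 222, 209, 212, 232, 235, 244, 226, 156, 80, 103, 103, 104, 102]
scene strip [139, 139, 139, 140, 103, 182, 166, 190, 192, 212, 184, 161, 158, 180, 211, 206, 156, 152, 146, 174, 210, 170, 146, 146, 171, 190, 175, 154, 133, 152, 168, 136, 138, 138, 137, 137]
handle row top, +-y ends [177, 179, 187, 198, 149, 44, 13, 38, 38, 36, 36, 34, 35, 32, 31, 29, 24, 21, 14, 13, 9, 3, 23, 92, 168, 181, 178, 177, 181] [198, 206, 207, 171, 86, 3, 24, 36, 39, 44, 40, 42, 41, 40, 40, 37, 36, 37, 34, 35, 33, 34, 25, 1, 181, 198, 188, 184, 182]
scene row [139, 143, 154, 75, 47, 56, 51, 56, 53, 56, 54, 53, 52, 53, 55, 48, 52, 40, 145, 143, 141, 140] [138, 139, 142, 107, 54, 52, 47, 52, 54, 47, 55, 54, 52, 53, 57, 54, 53, 44, 85, 138, 138, 135]
handle top tri (array([ 0.5853, -0.1506,  0.2245]), np.float64(0.0020487925783792926)) [ 0.5846 -0.1512  0.228 ]
handle yaw edge dir [-0.0091 -0.0412  0.    ] -102.43645321026494
blade top corners [ 0.5772 -0.1978  0.177 ] [ 0.6018 -0.1011  0.177 ] 0.09974466141727566 75.72316861334541
```

```bash
python3 - <<'E'
import numpy as np
from h import *
np.set_printoptions(precision=4,suppress=True)
L,R=(185.6,213.6),(222.1,208.75)
a,b=onz("top",L,.2),onz("top",R,.2); d=(a-b); print("panel top +y end, -y end",a,b,np.linalg.norm(d),"yaw of stand y",np.degrees(np.arctan2(d[1],d[0])))
c=(a+b)/2; print("mid",c)
print("tri ends: +y",tri((362.2,183.9),L),"-y",tri((336.5,188.4),R))
u=d/np.linalg.norm(d); n=np.array([u[1],-u[0],0]); f=c+n*.003; print("normal",n,"face mid",f)
for nm,uv,off in(("gold",(350.33,190.53),.0115),("red",(348.25,202.62),.008)):
    p=onplane("scene",uv,f+n*off,n); print(nm,p,"y_st",(p-f)@u)
p=tri((350.33,190.53),(203.48,207.19))[0]; print("gold tri x,y,z",(p-f)@n,(p-f)@u,p[2])
E
python3 -m pendant '{"fingers":[0,0,0,0,0,0],"dp":[[0,0,-0.01],[0,0,-0.01],[0,0,-0.01],[0,0,-0.01],[0,0,-0.01],[0,0,-0.01]],"spin":[8.5,8.5,8.5,8.5,8.5,8.5]}' 20
```

```text
panel top +y end, -y end [0.5592 0.2587 0.2   ] [0.5689 0.1701 0.2   ] 0.08911422837982107 yaw of stand y 96.26496430170221
mid [0.5641 0.2144 0.2   ]
tri ends: +y (array([0.5598, 0.2602, 0.1983]), np.float64(0.0023960742871518095)) -y (array([0.5693, 0.1712, 0.199 ]), np.float64(0.0019056812067177501))
normal [0.994  0.1091 0.    ] face mid [0.5671 0.2147 0.2   ]
gold [0.5785 0.2159 0.1913] y_st -1.6432553703654995e-06
red [0.575  0.2155 0.1401] y_st -4.0418209946518976e-05
gold tri x,y,z 0.008606329253793059 0.0015787525379315642 0.1889407894630225
clock: 0.7
eef_pos: [0.1818, 0.6237, 0.2986]
tcp_rot: [1.748, 2.61, -0.001]
ft_force: [0.5, 1.1, 0.1]
opening: 1.001
gripper_force: 0.0
```

```bash
python3 -m pendant '{"fingers":[0,0,0,0,0,0],"dp":[[0,0,0],[0,0,0],[0,0,0],[0,0,0],[0,0,0],[0,0,0]],"spin":[7.2,7.2,7.2,7.2,7.2,0]}'
python3 -m pendant '{"fingers":[0,0,0,0,0,0,0,0,0,0,0,0,0,0,0,0,0,0,0,0],"dp":[[-0.033,0.0286,0],[-0.033,0.0286,0],[-0.033,0.0286,0],[-0.033,0.0286,0],[-0.033,0.0286,0],[-0.033,0.0286,0],[-0.033,0.0286,0],[-0.033,0.0286,0],[-0.033,0.0286,0],[-0.033,0.0286,0],[-0.033,0.0286,0],[-0.033,0.0286,0],[-0.033,0.0286,0],[-0.033,0.0286,0],[-0.033,0.0286,0],[-0.033,0.0286,0],[-0.033,0.0286,0],[-0.033,0.0286,0],[-0.033,0.0286,0],[-0.033,0.0286,0]],"spin":[0,0,0,0,0,0,0,0,0,0,0,0,0,0,0,0,0,0,0,0]}'
python3 - <<'E'
from h import *
s=telemetry.state();import numpy as np
from scipy.spatial.transform import Rotation as R
m=R.from_rotvec(s["tcp_rot"]).as_matrix();print(np.round(m,3).tolist(),np.degrees(np.arctan2(m[1,1],m[0,1])),np.round(s["joints"],2))
d=np.array([.5848,-.151,.26])-s["eef_pos"];print(s["eef_pos"],"to go tool",m.T@d)
E
```

```text
clock: 1.3
eef_pos: [0.1818, 0.6237, 0.2982]
tcp_rot: [2.463, 1.948, -0.001]
ft_force: [0.2, 1.0, -0.3]
opening: 0.998
gripper_force: 0.0
clock: 3.3
eef_pos: [0.5879, -0.151, 0.2984]
tcp_rot: [-2.458, -1.955, 0.0]
ft_force: [0.9, 0.9, -0.0]
opening: 1.001
gripper_force: 0.0
[[0.225, 0.974, -0.0], [0.974, -0.225, 0.0], [0.0, -0.001, -1.0]] -13.008656191515511 [-0.34  0.48  0.73  1.62 -0.34  1.17  0.25]
[ 0.58794385 -0.15103939  0.2983739 ] to go tool [-0.00067849 -0.0030515   0.03837538]
```

```bash
python3 -m pendant '{"fingers":[0,0,0,0,0,0,0,0,0],"dp":[[0,-0.003,0.01],[0,0,0.02],[0,0,0.02],[0,0,0.02],[0,0,0.015],[0,0,0.015],[0,0,0.01],[0,0,0.0015],[0,0,0]],"spin":[0,0,0,0,0,0,0,0,0]}' 35
python3 -m pendant '{"fingers":[0.4,0.6,0.7,0.75,0.8,0.85,0.9,0.95,1,1],"dp":[[0,0,0],[0,0,0],[0,0,0],[0,0,0],[0,0,0],[0,0,0],[0,0,0],[0,0,0],[0,0,0],[0,0,0]],"spin":[0,0,0,0,0,0,0,0,0,0]}' 35
```

```text
clock: 4.2
eef_pos: [0.5846, -0.149, 0.1874]
tcp_rot: [2.463, 1.95, 0.0]
ft_force: [-0.3, -0.6, -0.5]
opening: 1.006
gripper_force: 0.0
clock: 5.2
eef_pos: [0.5845, -0.1489, 0.1872]
tcp_rot: [2.463, 1.95, 0.0]
ft_force: [0.9, 1.2, -0.4]
opening: 0.178
gripper_force: 35.0
```

```bash
python3 -m pendant '{"fingers":[1,1,1,1,1,1,1,1,1,1,1,1,1],"dp":[[0,0,-0.003],[0,0,-0.006],[0,0,-0.01],[0,0,-0.01],[0,0,-0.01],[0,0,-0.01],[0,0,-0.01],[0,0,-0.015],[0,0,-0.015],[0,0,-0.015],[0,0,-0.015],[0,0,-0.015],[0,0,0]],"spin":[0,0,0,0,0,0,0,0,0,0,0,0,0]}'
python3 - <<'E'
import cv2,numpy as np
from h import *
from scipy.spatial.transform import Rotation as R
s=telemetry.state();m=R.from_rotvec(s["tcp_rot"]).as_matrix()
print(s["eef_pos"],s["ft_force"],"tool move to pre",m.T@(np.array([.567,.2147,0])+np.array([.994,.109,0])*.06-s["eef_pos"]))
ims=[viewer.snapshot(n)[:,:,::-1] for n in("scene","top")]
cv2.imwrite("pics/l_scene.png",ims[0]);cv2.imwrite("pics/l_top.png",ims[1])
cv2.imwrite("pics/lift.png",np.hstack([cv2.resize(ims[0][120:270,180:280],(400,600)),cv2.resize(ims[1][140:290,300:400],(400,600))]))
E
```

```text
clock: 6.5
eef_pos: [0.5856, -0.1495, 0.3238]
tcp_rot: [2.461, 1.948, 0.004]
ft_force: [0.4, -1.4, -1.8]
opening: 0.18
gripper_force: 35.0
[ 0.58555316 -0.14946866  0.32375659] [ 0.39969952 -1.35909072 -1.76193439] tool move to pre [ 0.37016973 -0.04631612  0.32366736]
```

View pics/lift.png

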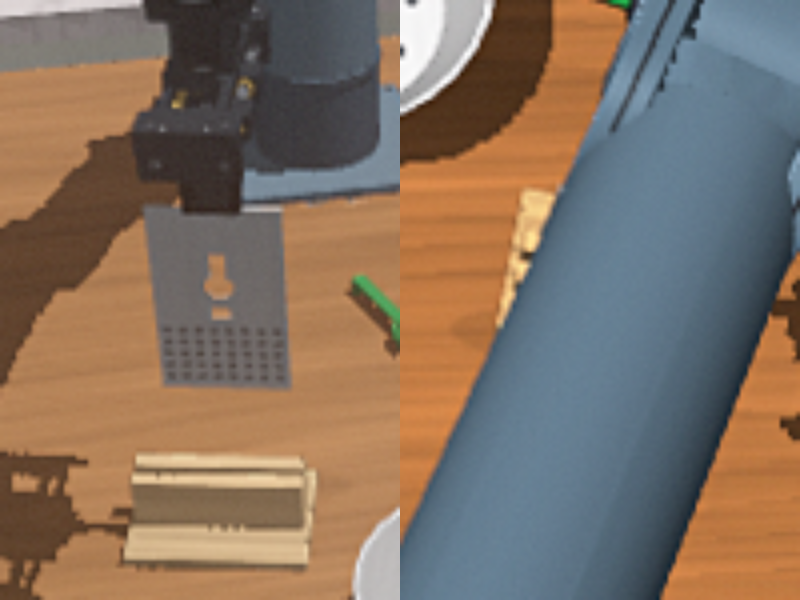

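Scene crop: the blade hangs upright and square in the gripper, clear of the rack, with the keyhole at about scene (234,189). The arm hides the blade in the top view. I'll carry it to 60 mm in front of the stand and turn it to the panel.

```bash
python3 -m pendant '{"fingers":[1,1,1,1,1,1,1,1,1,1,1,1,1,1,1],"dp":[[0.02,-0.002,0],[0.034,-0.004,0],[0.034,-0.004,0],[0.034,-0.004,0],[0.034,-0.004,0],[0.034,-0.004,0],[0.034,-0.004,0],[0.034,-0.004,0],[0.034,-0.004,0],[0.034,-0.004,0],[0.034,-0.004,0],[0.01,-0.004,0],[0,0,0],[0,0,0],[0,0,0]],"spin":[0,0,0,0,0,0,0,0,0,-4,-5,-5,-5.3,0,0]}'
cat > look.py <<'E'
import sys
from h import *
from scipy.spatial.transform import Rotation as R
np.set_printoptions(precision=4,suppress=True)
n=np.array([.994,.1091,0]);u=np.array([-.1091,.994,0]);f=np.array([.5671,.2147,0])
def stand(p): return np.array([(p-f)@n,(p-f)@u,p[2]])
if __name__=="__main__":
    s=telemetry.state();m=R.from_rotvec(s["tcp_rot"]).as_matrix();p=np.array(s["eef_pos"])
    print("yaw",np.degrees(np.arctan2(m[1,1],m[0,1])),"tilt z",m[:,2],"TCP stand",stand(p),"ft",s["ft_force"],"torque",s["torque"],"j",np.round(s["joints"],2))
    im=viewer.snapshot("scene")[:,:,::-1];cv2.imwrite(f"pics/{sys.argv[1]}_full.png",im)
    c=proj("scene",p-[0,0,.08])[0].astype(int);u0,v0=c[0]-50,c[1]-37;print("crop origin",u0,v0)
    cv2.imwrite(f"pics/{sys.argv[1]}.png",cv2.resize(im[v0:v0+75,u0:u0+100],(800,600),interpolation=cv2.INTER_CUBIC))
E
python3 look.py pre
```

```text
clock: 8.1
eef_pos: [0.6203, 0.221, 0.3205]
tcp_rot: [-2.105, -2.332, 0.002]
ft_force: [0.1, 0.8, -1.4]
opening: 0.179
gripper_force: 35.0
yaw 5.861356777022221 tilt z [-0.0011 -0.0006 -1.    ] TCP stand [0.0536 0.0004 0.3205] ft [ 0.0989  0.753  -1.3706] torque [-0.1344  0.067  -0.0581] j [-0.8   0.54  0.6   1.44 -0.31  1.25 -0.07]
crop origin 307 148
```

View pics/pre.png

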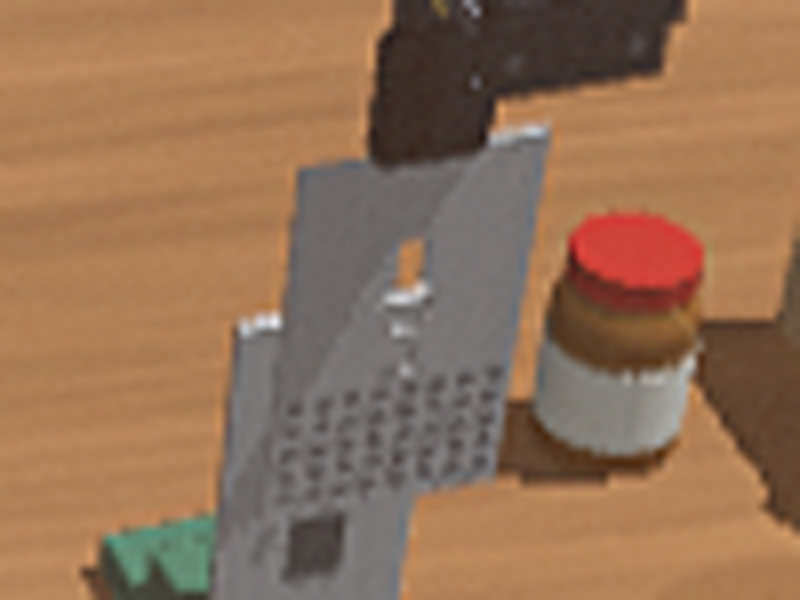

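Pre-position crop: the blade is upright in front of the panel, with corners at about scene (344.5,169.5), (375.6,163.5) and (368.8,207.6) and the keyhole's slot at (358.5,180). I'll work out where the blade sits in the hand.

```bash
python3 - <<'E'
from look import *
im=cv2.imread("pics/pre_full.png")
q=f+n*(.0536+.002)
for nm,uv in (("TL",(344.5,169.5)),("TR",(375.6,163.5)),("BR",(368.75,207.6)),("BL",(341.4,211.75)),("slot top",(358.6,177.6)),("hole lo",(358,186.5))): print(nm,stand(onplane("scene",uv,q,n)))
hsv=cv2.cvtColor(im,cv2.COLOR_BGR2HSV)
# slot wood pixels
m=cv2.inRange(hsv[172:192,350:368],(5,90,90),(20,255,255));p=np.argwhere(m)[:,::-1]+[350,172];print("slot px",p.mean(0),p.min(0),p.max(0),stand(onplane("scene",p.mean(0),q,n)))
# lifted picture, blade in the rack-yaw frame
im=cv2.imread("pics/l_scene.png");hsv=cv2.cvtColor(im,cv2.COLOR_BGR2HSV)
m=cv2.inRange(hsv[180:196,226:243],(5,90,90),(20,255,255));k,l,st,c=cv2.connectedComponentsWithStats(m);j=1+np.argmax(st[1:,4]);c=c[j]+[226,180]
a=np.radians(-13);nn=np.array([np.cos(a),np.sin(a),0]);uu=np.array([-nn[1],nn[0],0]);P=np.array([.5856,-.1495,.3238])
for nm,uv in(("keyhole",c),("TL",(216.25,171.75)),("TR",(250.5,172.5)),("BR",(252.75,217)),("BL",(221.25,216.25))):
    x=onplane("scene",uv,P+nn*.002,nn);print(nm,uv,"along blade y",(x-P)@uu,"dz",x[2]-P[2])
E
```

```text
TL [ 0.0556 -0.0518  0.3081]
TR [0.0556 0.0481 0.3103]
BR [0.0556 0.0498 0.1437]
BL [ 0.0556 -0.046   0.1491]
slot top [ 0.0556 -0.002   0.2699]
hole lo [0.0556 0.0002 0.2368]
slot px [357.7647 180.4118] [356 178] [359 183] [ 0.0556 -0.0035  0.26  ]
keyhole [233.9787 189.1064] along blade y -0.0028394058145869427 dz -0.07179974942194456
TL (216.25, 171.75) along blade y -0.04990647147472086 dz -0.011777478711238354
TR (250.5, 172.5) along blade y 0.048940808239208294 dz -0.011886398359509553
BR (252.75, 217) along blade y 0.04850565863293486 dz -0.1770168115851536
BL (221.25, 216.25) along blade y -0.0501889753835548 dz -0.17722847996041768
```

```bash
python3 -m pendant '{"fingers":[1,1,1,1,1,1,1,1,1],"dp":[[0,0,0.01],[0,0,0.01],[0,-0.005,0.01],[0,-0.006,0.01],[0,-0.006,0.0095],[0,-0.006,0],[0,-0.006,0],[0,-0.006,0],[0,0,0]],"spin":[-0.4,0,0,0,0,0,0,0,0]}'
python3 look.py near
```

```text
clock: 9.05
eef_pos: [0.5853, 0.2178, 0.2724]
tcp_rot: [-2.093, -2.343, -0.001]
ft_force: [-0.2, 0.1, -1.9]
opening: 0.178
gripper_force: 35.0
yaw 6.454186981184052 tilt z [ 0.0004  0.0007 -1.    ] TCP stand [0.0184 0.0011 0.2724] ft [-0.2238  0.119  -1.9231] torque [-0.1196  0.0361 -0.0083] j [-0.83  0.51  0.58  1.6  -0.3   1.12 -0.06]
crop origin 301 154
```

View pics/near.png

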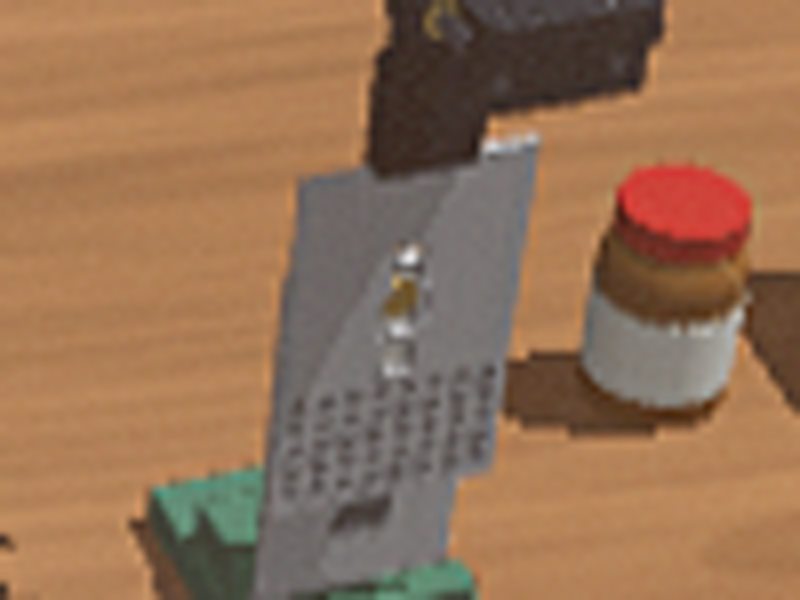

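Near crop: the brass stud shows through the keyhole at crop (403,297) → scene (351.4,191), with the keyhole running from (410,240) to (399,343). Quick numeric check of the hole against the stud.

```bash
python3 - <<'E'
from look import *
q=f+n*.0204
g=lambda a,b:(301+a/8,154+b/8)
for nm,uv in (("TL",g(301,182)),("TR",g(540,138)),("BR",g(494,470)),("slot top",g(411,240)),("hole lo",g(399,343))): print(nm,stand(onplane("scene",uv,q,n)))
im=cv2.imread("pics/near_full.png");h=cv2.cvtColor(im,cv2.COLOR_BGR2HSV)
p=np.argwhere(cv2.inRange(h[184:198,346:357],(15,110,90),(35,255,255)))[:,::-1]+[346,184]
print("gold",p.mean(0),stand(onplane("scene",p.mean(0),f+n*.0115,n)))
P=lambda x,y,z:f+n*x+u*y+[0,0,z]
o=.2724-.176
print("predicted hole ctr,slot top,hole lo, stud nose(z=.19) in crop px:",(proj("scene",[P(.0204,.0005,o+.095),P(.0204,.0005,o+.125),P(.0204,.0005,o+.084),P(.0115,0,.19)])-[301,154])*8)
E
```

```text
TL [ 0.0204 -0.0507  0.2598]
TR [0.0204 0.0496 0.2607]
BR [0.0204 0.0522 0.0947]
slot top [ 0.0204 -0.0007  0.2228]
hole lo [ 0.0204 -0.      0.1724]
gold [350.8182 190.5455] [0.0115 0.0017 0.1909]
predicted hole ctr,slot top,hole lo, stud nose(z=.19) in crop px: [[405.2666 304.3629]
 [413.3571 242.3544]
 [402.354  326.6654]
 [394.3713 294.8767]]
```

```bash
python3 -m pendant '{"fingers":[1,1,1],"dp":[[0,-0.002,0],[0,-0.002,0],[0,0,0]],"spin":[0,0,0]}'
python3 -m pendant '{"fingers":[1,1,1],"dp":[[0,-0.0015,0],[0,-0.0005,0],[0,0,0]],"spin":[0,0,0]}'
```

```text
clock: 9.4
eef_pos: [0.5817, 0.2172, 0.2718]
tcp_rot: [-2.093, -2.343, 0.0]
ft_force: [-0.8, -0.3, -1.7]
opening: 0.18
gripper_force: 35.0
clock: 9.7
eef_pos: [0.5798, 0.217, 0.2717]
tcp_rot: [2.093, 2.343, 0.0]
ft_force: [1.3, 0.0, -1.4]
opening: 0.179
gripper_force: 35.0
```

```bash
python3 -m pendant '{"fingers":[1,1,1],"dp":[[0,-0.001,0],[0,0,0],[0,0,0]],"spin":[0,0,0]}'
python3 -m pendant '{"fingers":[1,1,1],"dp":[[0,-0.001,0],[0,0,0],[0,0,0]],"spin":[0,0,0]}'
```

```text
clock: 10.0
eef_pos: [0.5792, 0.2169, 0.2719]
tcp_rot: [2.093, 2.342, 0.001]
ft_force: [1.9, 0.8, -2.1]
opening: 0.179
gripper_force: 34.9
clock: 10.3
eef_pos: [0.5785, 0.2168, 0.2719]
tcp_rot: [2.092, 2.342, 0.002]
ft_force: [5.0, 0.9, -3.9]
opening: 0.178
gripper_force: 34.9
```

```bash
python3 -c "
from workcell import telemetry as t
for k in range(1):
  s=t.state();print(s['ft_force'],s['torque'])"
python3 -m pendant '{"fingers":[1,1,1],"dp":[[0,0,0.001],[0,0,0],[0,0,0]],"spin":[0,0,0]}'
python3 -m pendant '{"fingers":[1,1,1],"dp":[[0,0,0.001],[0,0,0],[0,0,0]],"spin":[0,0,0]}'
```

```text
[ 5.04784046  0.9462411  -3.94016992] [ 0.09851364 -1.4464107  -0.0353692 ]
clock: 10.6
eef_pos: [0.5783, 0.2169, 0.2712]
tcp_rot: [2.093, 2.342, 0.002]
ft_force: [5.1, 0.7, 0.2]
opening: 0.178
gripper_force: 34.9
clock: 10.9
eef_pos: [0.5764, 0.2173, 0.269]
tcp_rot: [-2.091, -2.342, 0.003]
ft_force: [-0.4, 1.9, -2.7]
opening: 0.178
gripper_force: 35.0
```

```bash
python3 -m pendant '{"fingers":[1,1,1],"dp":[[0,-0.001,0],[0,0,0],[0,0,0]],"spin":[0,0,0]}'
python3 -m pendant '{"fingers":[1,1,1],"dp":[[0,-0.001,0],[0,0,0],[0,0,0]],"spin":[0,0,0]}'
```

```text
clock: 11.2
eef_pos: [0.5762, 0.2171, 0.2693]
tcp_rot: [-2.092, -2.342, 0.001]
ft_force: [0.5, 3.4, -3.4]
opening: 0.177
gripper_force: 35.0
clock: 11.5
eef_pos: [0.5758, 0.2168, 0.2697]
tcp_rot: [-2.093, -2.343, -0.0]
ft_force: [0.5, 4.0, -3.9]
opening: 0.177
gripper_force: 35.0
```

```bash
python3 -m pendant '{"fingers":[1,1,1],"dp":[[0.001,0,0.0005],[0,0,0],[0,0,0]],"spin":[0,0,0]}'
python3 - <<'E'
from look import *
s=telemetry.state();print(stand(np.array(s["eef_pos"])),s["ft_force"],s["torque"])
E
python3 -m pendant '{"fingers":[1,1,1],"dp":[[0.001,0,0.0005],[0,0,0],[0,0,0]],"spin":[0,0,0]}'
python3 look.py ins
```

```text
clock: 11.8
eef_pos: [0.5759, 0.2172, 0.2695]
tcp_rot: [2.093, 2.342, 0.0]
ft_force: [0.9, 2.4, -1.3]
opening: 0.18
gripper_force: 35.0
[0.009  0.0016 0.2695] [ 0.867   2.3884 -1.2624] [ 0.6506 -0.1071  0.0257]
clock: 12.1
eef_pos: [0.5758, 0.2179, 0.2688]
tcp_rot: [2.093, 2.342, -0.001]
ft_force: [1.5, 0.7, -0.7]
opening: 0.174
gripper_force: 35.0
yaw 6.412257268797547 tilt z [ 0.0003 -0.0008 -1.    ] TCP stand [0.009  0.0022 0.2688] ft [ 1.5217  0.6632 -0.7349] torque [ 0.1113 -0.2804  0.0419] j [-0.85  0.5   0.59  1.63 -0.3   1.11 -0.07]
crop origin 300 153
```

```bash
python3 -m pendant '{"fingers":[1,1,1],"dp":[[0,-0.001,0],[0,-0.0005,0],[0,0,0]],"spin":[0,0,0]}'
python3 -m pendant '{"fingers":[1,1,1],"dp":[[0,-0.001,0],[0,-0.0005,0],[0,0,0]],"spin":[0,0,0]}'
```

```text
clock: 12.45
eef_pos: [0.5747, 0.218, 0.2688]
tcp_rot: [2.093, 2.341, 0.001]
ft_force: [4.2, 0.2, -2.3]
opening: 0.178
gripper_force: 34.9
clock: 12.75
eef_pos: [0.5728, 0.2179, 0.2688]
tcp_rot: [2.093, 2.342, 0.0]
ft_force: [3.4, -0.1, -3.1]
opening: 0.174
gripper_force: 34.9
```

```bash
python3 -m pendant '{"fingers":[1,1,1],"dp":[[0,-0.001,0],[0,-0.0005,0],[0,0,0]],"spin":[0,0,0]}'
python3 -m pendant '{"fingers":[1,1,1],"dp":[[0,-0.001,0],[0,0,0],[0,0,0]],"spin":[0,0,0]}'
python3 look.py ins2
```

```text
clock: 13.05
eef_pos: [0.5712, 0.2179, 0.2688]
tcp_rot: [2.093, 2.342, 0.0]
ft_force: [4.2, -1.5, -3.1]
opening: 0.178
gripper_force: 34.9
clock: 13.35
eef_pos: [0.5702, 0.2178, 0.2688]
tcp_rot: [2.093, 2.343, 0.0]
ft_force: [4.2, -1.4, -2.1]
opening: 0.18
gripper_force: 34.9
yaw 6.44031656301564 tilt z [ 0.0003 -0.0001 -1.    ] TCP stand [0.0035 0.0028 0.2688] ft [ 4.1511 -1.3727 -2.1191] torque [-0.4009 -1.5729 -0.0082] j [-0.86  0.49  0.59  1.64 -0.3   1.1  -0.08]
crop origin 300 152
```

View pics/ins2.png

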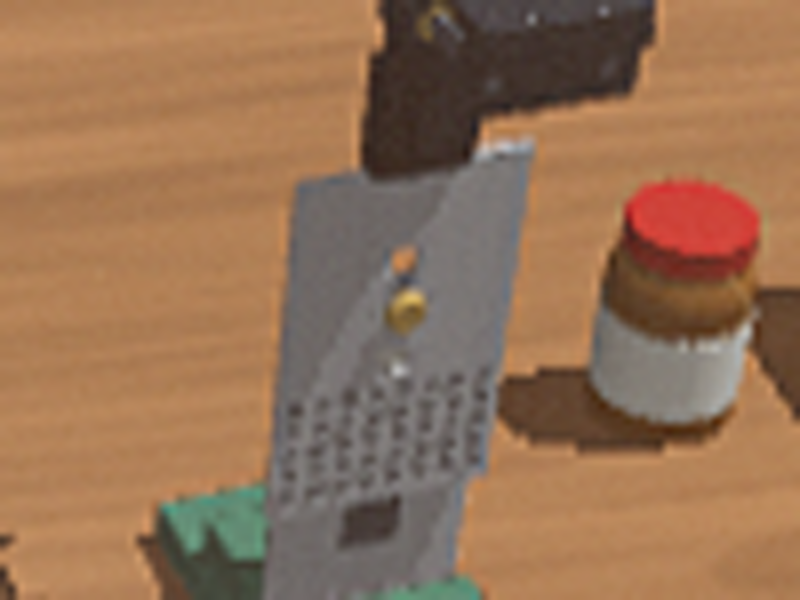

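The stud's head is now in front of the blade, through the keyhole at crop (406,311) → scene (350.8,191), and the spring force is felt. Sliding down by feel.

```bash
python3 -m pendant '{"fingers":[1,1,1,1],"dp":[[-0.0005,0,0.002],[0,0,0.002],[0,0,0],[0,0,0]],"spin":[0,0,0,0]}'
python3 -m pendant '{"fingers":[1,1,1,1],"dp":[[0,0,0.002],[0,0,0.002],[0,0,0],[0,0,0]],"spin":[0,0,0,0]}'
```

```text
clock: 13.8
eef_pos: [0.5702, 0.2178, 0.2647]
tcp_rot: [-2.093, -2.343, -0.001]
ft_force: [4.9, 0.5, 0.7]
opening: 0.181
gripper_force: 35.0
clock: 14.2
eef_pos: [0.57, 0.2176, 0.2605]
tcp_rot: [-2.093, -2.343, 0.0]
ft_force: [4.3, 1.0, -2.3]
opening: 0.18
gripper_force: 35.0
```

```bash
python3 -m pendant '{"fingers":[1,1,1,1],"dp":[[0,0,0.002],[0,0,0.002],[0,0,0],[0,0,0]],"spin":[0,0,0,0]}'
python3 -m pendant '{"fingers":[1,1,1,1],"dp":[[0,0,0.002],[0,0,0.002],[0,0,0],[0,0,0]],"spin":[0,0,0,0]}'
python3 -m pendant '{"fingers":[1,1,1],"dp":[[0,0,0.002],[0,0,0],[0,0,0]],"spin":[0,0,0]}'
```

```text
clock: 14.6
eef_pos: [0.57, 0.2177, 0.2564]
tcp_rot: [-2.093, -2.343, 0.0]
ft_force: [4.5, 2.0, -2.0]
opening: 0.179
gripper_force: 35.0
clock: 15.0
eef_pos: [0.5698, 0.2172, 0.2522]
tcp_rot: [-2.093, -2.342, 0.002]
ft_force: [4.9, 0.7, -1.4]
opening: 0.172
gripper_force: 35.0
clock: 15.3
eef_pos: [0.57, 0.2173, 0.2505]
tcp_rot: [-2.093, -2.343, 0.001]
ft_force: [4.8, 0.6, -1.1]
opening: 0.173
gripper_force: 35.0
```

```bash
python3 -m pendant '{"fingers":[1,1,1,1],"dp":[[0,0,0.002],[0,0,0.002],[0,0,0],[0,0,0]],"spin":[0,0,0,0]}'
python3 -m pendant '{"fingers":[1,1,1],"dp":[[0,0,0.001],[0,0,0],[0,0,0]],"spin":[0,0,0]}'
python3 -m pendant '{"fingers":[1,1,1],"dp":[[0,0,0.001],[0,0,0],[0,0,0]],"spin":[0,0,0]}'
```

```text
clock: 15.7
eef_pos: [0.5699, 0.2173, 0.2463]
tcp_rot: [-2.093, -2.343, 0.001]
ft_force: [4.8, 1.4, -2.6]
opening: 0.18
gripper_force: 35.0
clock: 16.0
eef_pos: [0.5688, 0.2173, 0.245]
tcp_rot: [-2.092, -2.342, 0.004]
ft_force: [0.5, 0.2, -1.6]
opening: 0.183
gripper_force: 34.9
clock: 16.3
eef_pos: [0.5696, 0.2174, 0.2444]
tcp_rot: [-2.093, -2.342, 0.002]
ft_force: [-0.9, 0.7, -1.5]
opening: 0.181
gripper_force: 34.9
```

The plunger snapped out at TCP z ≈ 0.245, where the spring force vanished. I'll press on to the end stop.

```bash
python3 -m pendant '{"fingers":[1,1,1],"dp":[[0,0,0.001],[0,0,0],[0,0,0]],"spin":[0,0,0]}'
python3 -m pendant '{"fingers":[1,1,1],"dp":[[0,0,0.001],[0,0,0],[0,0,0]],"spin":[0,0,0]}'
```

```text
clock: 16.6
eef_pos: [0.5701, 0.2174, 0.2437]
tcp_rot: [-2.093, -2.343, 0.0]
ft_force: [0.1, -0.5, -1.4]
opening: 0.174
gripper_force: 35.0
clock: 16.9
eef_pos: [0.5703, 0.2174, 0.2429]
tcp_rot: [2.093, 2.343, 0.0]
ft_force: [-0.6, 0.1, 0.3]
opening: 0.174
gripper_force: 35.0
```

```bash
python3 -m pendant '{"fingers":[1,1,1],"dp":[[0,0,0.0007],[0,0,0],[0,0,0]],"spin":[0,0,0]}'
python3 -m pendant '{"fingers":[1,1,1],"dp":[[0,0,0.0007],[0,0,0],[0,0,0]],"spin":[0,0,0]}'
python3 look.py home
```

```text
clock: 17.2
eef_pos: [0.5704, 0.2175, 0.2426]
tcp_rot: [2.093, 2.343, 0.001]
ft_force: [-1.5, -0.4, 5.9]
opening: 0.177
gripper_force: 35.0
clock: 17.5
eef_pos: [0.5705, 0.2175, 0.2424]
tcp_rot: [2.093, 2.343, 0.002]
ft_force: [-2.7, 0.0, 8.9]
opening: 0.182
gripper_force: 35.0
yaw 6.43728381859918 tilt z [ 0.0008  0.0008 -1.    ] TCP stand [0.0037 0.0024 0.2424] ft [-2.7211  0.0096  8.885 ] torque [-0.2167  0.7706 -0.0126] j [-0.85  0.51  0.57  1.67 -0.31  1.05 -0.06]
crop origin 299 159
```

View pics/home.png

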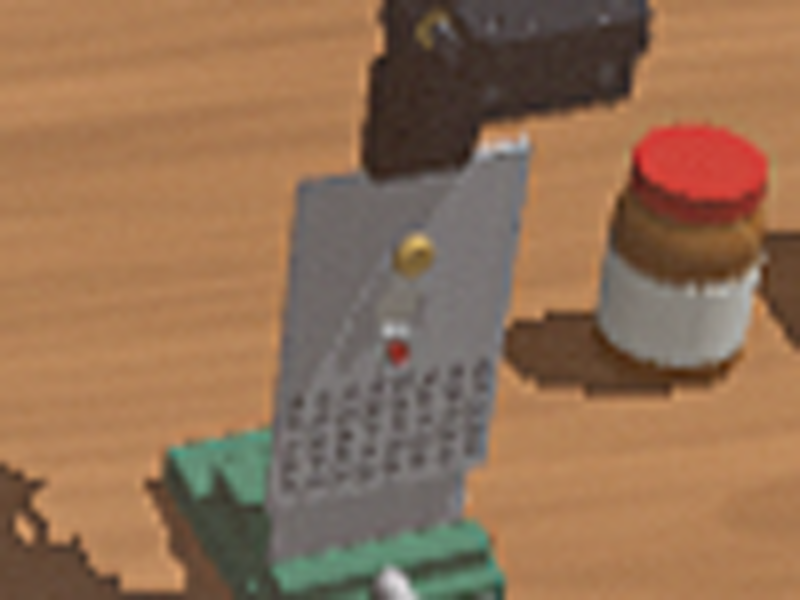

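At home: the end stop is felt (about 9 N), and the red plunger is out through the window at crop (397,350) → scene (348.6,202.8), with the stud at the slot's end at (415,255). I'll relieve the push, release and retreat upward.

```bash
python3 -m pendant '{"fingers":[1,1,0.8,0.75,0.7,0.5,0.3,0.1,0,0,0,0],"dp":[[0,0,-0.0008],[0,0,0],[0,0,0],[0,0,0],[0,0,0],[0,0,0],[0,0,0],[0,0,0],[0,0,0],[0,0,0],[0,0,0],[0,0,0]],"spin":[0,0,0,0,0,0,0,0,0,0,0,0]}'
python3 -m pendant '{"fingers":[0,0,0,0,0,0,0,0,0,0],"dp":[[0,0,-0.005],[0,0,-0.01],[0,0,-0.02],[0,0,-0.02],[0,0,-0.02],[0,0,-0.02],[0,0,-0.02],[0,0,-0.01],[0,0,0],[0,0,0]],"spin":[0,0,0,0,0,0,0,0,0,0]}'
python3 - <<'E'
from look import *
im=viewer.snapshot("scene")[:,:,::-1];cv2.imwrite("pics/end.png",cv2.resize(im[120:270,250:450],(800,600),interpolation=cv2.INTER_CUBIC))
E
```

```text
clock: 18.75
eef_pos: [0.5702, 0.2174, 0.2421]
tcp_rot: [2.093, 2.343, -0.0]
ft_force: [1.2, 0.1, 0.3]
opening: 0.912
gripper_force: 0.0
clock: 19.75
eef_pos: [0.5699, 0.2174, 0.3667]
tcp_rot: [-2.093, -2.343, 0.001]
ft_force: [0.1, -0.2, 1.0]
opening: 1.002
gripper_force: 0.0
```

View pics/end.png

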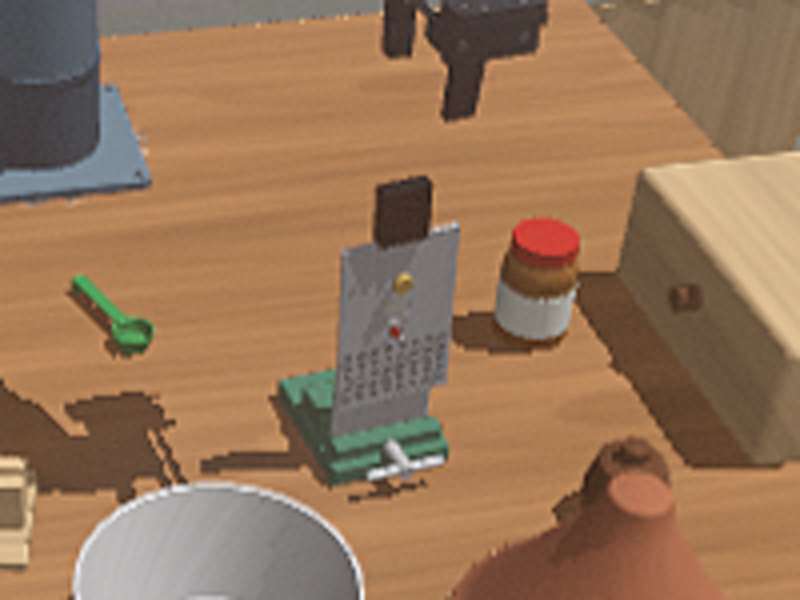

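The blade hangs released on the stud, with the stud at crop (403,283), the red plunger out at (396,331), and the gripper clear above. Handing in.

```bash
python3 -c "
from workcell import job_done
print(job_done())"
```

```text
the job is handed in; nothing more can be done
None
```

The blade hangs on the stud fully home with the red plunger out through its window, the gripper is open and clear above it, and the job is handed in at about 20 s of robot time; the peak wrist-force reading while seating was about 9 N.

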